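Unclamp the detector guard and hold its lid open at 45 degrees

ROBOT

A 6-joint arm with a two-finger parallel gripper is mounted at the origin on the work surface; the furniture and walls round the work are solid. World frame = base frame: x ahead of the robot, y to its left, z up, the work surface at z = 0. Lengths are in m, angles in rad, forces in N, time in s.
With the tool pointing down it reaches from about 0.3 to 0.875 m from the base axis. Payload 6.4 kg.
Tool frame: the origin (TCP) lies at the very end of the fingers, on their centre line; the grasp point (between the pads) lies 19 mm behind it; z points along the fingers, y is the line along which they close (so a half turn about z gives the same grasp; the last joint's range is limited). The gripper opens to 85 mm and grips with 20 to 120 N. Pads are 22 mm wide; open, the fingers measure 114 mm over their backs; the gripper's body (76 mm by 85 mm) begins 54 mm behind the grasp point. The pads swing forward as they close: fully open they stand 13 mm farther back than shut.
Start: joints at [1.1, 0.181, 1.607, -0, 1.354, -0.206], TCP at [0.15, 0.555, 0.231] pointing down, gripper open.
Joint ranges: [-2.99, 2.99], [-0.89, 2.07], [0.3, 2.58], [-1.14, 4.28], [0, 2.63], [-3.12, 3.12]. Speed limits (rad/s): [2.57, 2.57, 3.01, 3.14, 3.14, 3.14].

INTERFACE

Orientations are given as a unit quaternion [w, x, y, z].
In Python, from bench import ctrl gives the robot as it stands.
- The arm moves only by the tool jog_arm, never from a script. Its argument "series" is a list that holds one entry, the list of rows, each a list of 7 numbers: the shift along the tool's x, y, z in mm, then the turn, a rotation vector about the tool's x, y, z in rad, then the finger opening in mm, from 0 to 85.4. In form: [[[tx, ty, tz, rx, ry, rz, gripper], ...]]. A call has exactly 10 rows; each row shifts and turns the commanded pose from where the row before left it, along the tool's axes as they then stand; what a row does not reach is not made up. A row lasts 1/10 s, in which the tool goes at most 50 mm and 8.59 degrees, less where a joint would pass 70% of its speed; a pose out of reach is approached as far as the arm can. A call with a gripper value outside its range is refused whole. The fingers move at their own pace and stop on an object; the grip force is fixed at half the most. Time passes only in rows, so rows that do not move let the fingers close, or fill a call up. It gives the time, the measured TCP pose, the force, the opening and the grip force at its end, in the units of the state.
- ctrl.get_obs(): the state, without advancing time (a new reading comes with each control period).
- ctrl.camera(name): name is "scene" or "top" or "wrist"; returns a dict with "frame" (480x640x3 uint8, blue, green, red), "z_map" (480x640 float32, m along the optical axis (not along the pixel's ray), 0 where there is no reading), "fx", "fy", "cx", "cy" (pixels), "xyz" and "rotation" of the camera in the world. Camera axes: x right, y down, z forward; pixel columns grow to the right and rows downward; lengths in m; the calibration is good to about 2 mm. A picture is of the moment at which its call begins.
- ctrl.hand_in(): hands the job in; it is judged then, once.
The state is a dict: "time_s": time; "q": joint angles; "dq": joint speeds; "joint_efforts": joint torques, N m; "eef_pos": TCP position; "eef_rot": TCP orientation; "wrist_force": force on the tool from outside, world axes, zero at the start; "torque": the same for the moment, N m; "opening": opening from 0.0 (shut) to 1.0 (fully open); "grasp_force": force on a finger pad.
Only numpy, scipy, OpenCV 4.12 (cv2) and the standard library are available. Lean on these libraries where they do the work, as an engineer would, in place of code of your own. Each camera call takes 0.05 s, during which the arm holds its last target. There are 200 camera calls.

TASK

Open the grey guard box on the table so that the board inside can be inspected: turn the bar-shaped clamp knob anticlockwise to its stop (a little under a quarter turn, until the bar lies in line with the keeper), then draw the keeper fully back off the lid. Then lift the lid by the grip of its bow handle and hold it open at 45 degrees (the long tick on the side arc); the lid falls shut by itself, so the program finishes while the gripper is still holding the handle, with the lid still. Leave the other things on the table where they are.

Things in the scene. Friction and masses are not known exactly. Their poses are not given: they have to be found in the camera images.
- guard: fixed grey guard box, 120 (x) x 150 (y) mm, lid top 59 mm above the table; origin on the table under the box's middle. Its x points away from the robot to the hinge (yaw within 0.25 rad), y to the left. Latch and knob on the -y side (knob at x 0, y -120 mm when closed). At y +82 mm a thin steel arc, radius 85 mm about the hinge, up to 141 mm high, long tick at 45 degrees
- clamp_knob (a joint): the knob's angle in rad, growing anticlockwise seen from above: 0 to 0.2 at the start (clamped; at 0 the bar lies along the guard's x), stop at 1.45 (free). A pin under the knob blocks the keeper until about 1.2. Friction 0.05 N m; it stays where it is left
- knob_grip (a point): where to grip the knob: on its axis, 88 mm above the table; moves with the keeper, turns with the knob (x along the bar). Black plastic bar 40 mm long, 12 thick, 26 tall: top 10 mm above this point, foot 16 mm below, on a disc 34 mm across and 6 mm high; the keeper's top lies 22 mm below this point
- keeper (a joint): travel in m of the flat steel keeper bar (42 x 73 x 6 mm) that carries the knob: 0 over the lid's ear, growing as it is drawn along the guard's -y, away from the box; stop at 0.030. It bars the lid until about 0.015. Friction 1.2 N; it stays where it is left
- guard_lid (a joint): the lid's opening angle in rad: 0 shut, 0.785 is 45 degrees, stop at 1.3. The lid (128 x 156 x 6 mm, 0.2 to 0.4 kg) is hinged on its far edge, turns up and away from the robot, and falls shut from any angle
- lid_handle: the lid's bow handle: a round black grip sleeve, 12 mm diameter, 74 mm long, parallel to the hinge between two steel legs, turning freely on its bar; origin at its middle, 40 mm above the lid's top, 43 mm above the hinge and 98.5 mm nearer the robot than it when shut; its y runs along the bar. A gripper pointing down can pinch it across, 34 mm is clear beneath
- lid_hinge (a point): a fixed point on the hinge line, midway along it, 56 mm above the table; the line runs along the guard's y
- cap_jar: a bystander, to be left alone: small jar with a black screw cap, 43 mm across, 34 mm tall; origin at the centre of its underside
- tape_roll: a bystander, to be left alone: roll of tape lying flat, 72 mm across, 19 mm tall; origin at the centre of its underside
- marker_black: a bystander, to be left alone: marker pen lying, 14x126x16 mm; origin at the centre of its underside
- tweezers: a bystander, to be left alone: steel tweezers lying, 10x114x10 mm; origin at the centre of its underside
- solvent_bottle: a bystander, to be left alone: small white squeeze bottle with a pointed cap, 45 mm across, 118 mm tall; origin at the centre of its underside

How it is judged:
On the way, in this order (a step that is already met when the one before it is completed fails the run):
1. the clamp knob is turned anticlockwise to its stop (past 1.2 rad) (value of joint clamp_knob above 1.2 rad), for 0.1 s.
2. the keeper is drawn back off the lid (past 22 of 30 mm) (value of joint keeper above 0.022 m), for 0.2 s.
3. the lid is lifted to 45 degrees by its handle (value of joint guard_lid between 0.698 and 0.873 rad and contact force between the fingers and lid_handle above 0.3 N), for 0.2 s.
At the end, for the whole second after the job is handed in: the lid stands still (under 0.05 rad/s) at 45 degrees, within 5 degrees, held by the gripper's fingers on the grip of its handle (more than 0.3 N), and the keeper is drawn back at least 22 of its 30 mm (all of step 3 and velocity of joint guard_lid between -0.05 and 0.05 rad/s and value of joint keeper above 0.022 m); the arm keeps its last pose, push and grip.
It fails at once if a bystander is pushed more than 30 mm from its place (distance of any of cap_jar, tape_roll, marker_black, tweezers, solvent_bottle from where it was at the start of the episode above 0.03 m).
It also fails if it takes over 48 s, if anything falls off the work surface, if the arm or the gripper's body presses on something with over 40 N, if the wrist force passes 120 N, or if a joint passes its speed limit or range.

## Working session

There is one attempt and no reset: what is moved stays moved. The work goes in short steps, Python scripts to look and compute and a tool call to move; the robot and the scene stay as the last step left them, time stands still between calls to the robot, and variables do not carry over. Pictures are saved under pics/ and viewed, at most 10 in all, crops included, and the job is handed in when it is done.

Besides the shell and the picture viewer there is one more tool, called after "Request:" as name(argument=value, ...) on one line, values as JSON. jog_arm: Moves the arm, as the interface text tells. Its arguments: {"type":"object","properties":{"series":{"type":"array"}},"required":["series"]}

```bash
mkdir -p pics
cat > h.py <<'E'
import numpy as np, cv2
from bench import ctrl
def cam(n):
    c=ctrl.camera(n); return c
def cloud(c):
    v,u=np.mgrid[0:480,0:640]; z=c["z_map"]
    p=np.stack([(u-c["cx"])/c["fx"]*z,(v-c["cy"])/c["fy"]*z,z],-1)
    R=np.array(c["rotation"],float)
    if R.shape!=(3,3):
        from scipy.spatial.transform import Rotation as S
        R=S.from_quat(R,scalar_first=True).as_matrix()
    P=p@R.T+np.array(c["xyz"]); P[z==0]=np.nan
    return P
E
python3 - <<'E'
from h import *
for n in("top","scene"):
    c=cam(n); cv2.imwrite(f"pics/{n}0.png",c["frame"]); np.savez(f"{n}0.npz",P=cloud(c)); print(n,c["xyz"],c["rotation"],c["fx"])
o=ctrl.get_obs(); print(o)
E
```

```text
top [ 0.24231516 -0.09382835  0.91522203] [-0.07957541  0.70953379 -0.69535101  0.08195442] 478.5095144117894
scene [-0.23294047 -0.51823411  0.47129443] [-0.46320433  0.73940051 -0.418072    0.25287236] 570.8446953284234
{'time_s': 0.1, 'q': array([ 1.09972141e+00,  1.81465002e-01,  1.60789376e+00,  1.23427678e-06,
        1.35380001e+00, -2.06290930e-01]), 'dq': array([ 0.00013286, -0.00240759, -0.00017168, -0.00176382, -0.00029876,
       -0.00146453]), 'joint_efforts': array([ 1.56918493e-03, -4.45867431e+01, -3.52243388e+01, -2.23182496e-04,
        4.02413032e-03,  1.76972975e-05]), 'eef_pos': array([0.15022896, 0.55452169, 0.23048211]), 'eef_rot': array([-2.60736527e-04,  1.32005669e-01,  9.91248652e-01, -7.38377513e-04]), 'wrist_force': array([0.90850067, 0.20380236, 0.63710466]), 'torque': array([-0.03570509, -0.01318542,  0.03636069]), 'grasp_force': 0.0, 'opening': 0.9984580321740897}
```

View pics/top0.png

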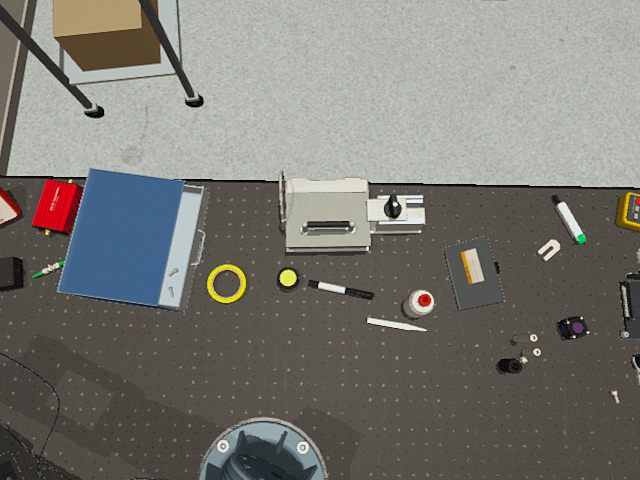

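View pics/scene0.png

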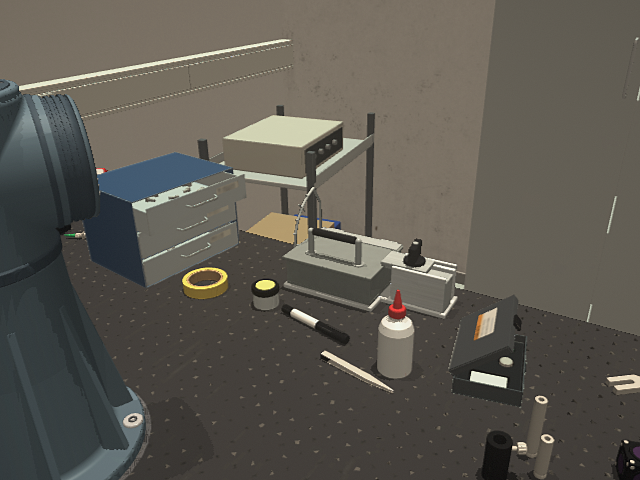

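The top view shows the guard box at about (328,215), its handle at (328,224) and the knob at (393,207). The bottle is at (420,303), the marker at (341,290), the jar at (288,279) and the tweezers at (397,324). Next I measure the guard.

Run:
```python
from h import *
P=np.load("top0.npz")["P"]; im=cv2.imread("pics/top0.png")
def reg(u0,u1,v0,v1,z0,z1):
    Q=P[v0:v1,u0:u1].reshape(-1,3); return Q[(Q[:,2]>z0)&(Q[:,2]<z1)]
lid=reg(275,375,170,260,.052,.066); print(len(lid),np.median(lid[:,2]))
def rect(Q): 
    r=cv2.minAreaRect((Q[:,:2]*1000).astype(np.float32)); return r
print("lid",rect(lid))
h=reg(295,362,212,240,.088,.115); print("handle",len(h),h.mean(0),rect(h),np.percentile(h[:,2],[5,50,95]))
k=reg(378,412,190,225,.085,.11); print("knob",len(k),k.mean(0),rect(k),np.percentile(k[:,2],[5,50,95]))
kk=reg(365,410,190,230,.058,.072); print("keeper",len(kk),rect(kk),np.median(kk[:,2]))
for n,(u,v) in dict(bottle=(420,303),jar=(288,279),marker=(341,290)).items(): print(n,P[v,u])
Ps=np.load("scene0.npz")["P"]; q=Ps.reshape(-1,3)
for nm,(u0,u1,v0,v1,a,b) in dict(handle=(300,365,225,265,.085,.115),knob=(400,430,235,270,.085,.11)).items():
    Q=Ps[v0:v1,u0:u1].reshape(-1,3); Q=Q[(Q[:,2]>a)&(Q[:,2]<b)]; print("scene",nm,len(Q),Q.mean(0),rect(Q),Q[:,2].max())
big=cv2.resize(im[165:265,270:430],None,fx=5,fy=5,interpolation=cv2.INTER_CUBIC); cv2.imwrite("pics/crop1.png",big)
```

```text
5386 0.05848337483560656
lid ((490.37451171875, -109.52835083007812), (134.72918701171875, 170.01661682128906), 1.9506611824035645)
handle 348 [ 0.45381887 -0.10940504  0.10204456] ((454.7083435058594, -108.28797912597656), (11.971076965332031, 91.82441711425781), 1.1996840238571167) [0.09781012 0.1024911  0.10545869]
knob 167 [ 0.49279074 -0.22660352  0.09603104] ((494.2987060546875, -227.2786407470703), (41.0618896484375, 12.580628395080566), 10.914128303527832) [0.08868168 0.09679819 0.09954374]
keeper 974 ((495.06561279296875, -218.59896850585938), (82.59786224365234, 76.17534637451172), 89.919677734375) 0.06500454320688237
bottle [ 0.32014718 -0.26767011  0.09428586]
jar [ 0.36543137 -0.03689048  0.03222669]
marker [ 0.34912708 -0.13627628  0.01425665]
scene handle 479 [ 0.44993493 -0.10979602  0.09891219] ((451.5219421386719, -106.74585723876953), (12.804136276245117, 92.59480285644531), 2.136439085006714) 0.10572837362463966
scene knob 175 [ 0.48532726 -0.22750198  0.09408243] ((490.3337707519531, -225.244384765625), (40.55607604980469, 12.349234580993652), 9.721412658691406) 0.09961015271009288
```

View pics/crop1.png

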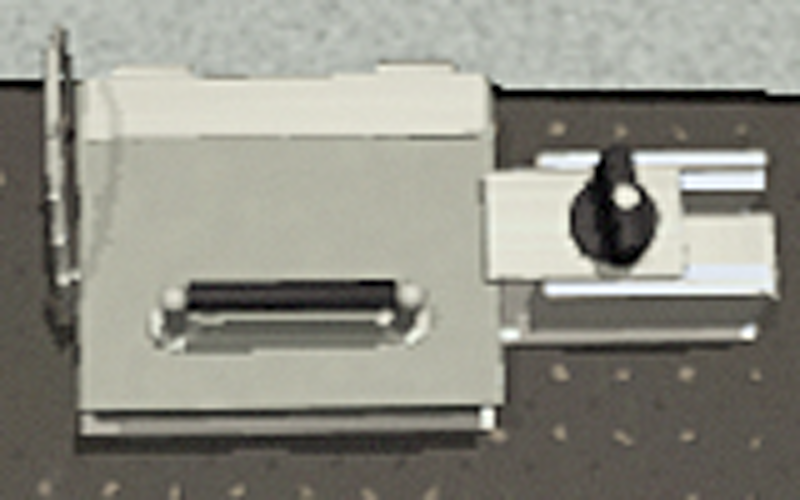

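```bash
cat > plan.py <<'E'
# rows from world waypoints: (xyz, yaw of tool x [rad], nrows, grip mm), tool pointing down
import numpy as np, json
from scipy.spatial.transform import Rotation as S
from bench import ctrl
down=lambda f:S.from_matrix(np.array([[np.cos(f),np.sin(f),0],[np.sin(f),-np.cos(f),0],[0,0,-1]]))
def now():
    o=ctrl.get_obs(); return np.array(o["eef_pos"]),S.from_quat(o["eef_rot"],scalar_first=True)
def yaw(R): x=R.as_matrix()[:,0]; return np.arctan2(x[1],x[0])
def plan(wps,start=None):
    p,R=start or now(); f=yaw(R); rows=[]; q=p.copy()
    for xyz,f2,n,g in wps:
        for i in range(n):
            s=(i+1)/n; tp=q+(np.array(xyz)-q)*s; tf=f+(f2-f)*s
            t=np.round(R.inv().apply(tp-p)*1000,1); w=np.round((R.inv()*down(tf)).as_rotvec(),3)
            rows.append([*t.tolist(),*w.tolist(),g]); p=p+R.apply(t/1000); R=R*S.from_rotvec(w)
        q=np.array(xyz,float); f=f2
    for i in range(0,len(rows),10): print(json.dumps([rows[i:i+10]]).replace(" ",""))
    print("end",p,yaw(R))
E
python3 - <<'E'
from h import *
P=np.load("top0.npz")["P"]
H=P[:,:,2]
print("cabinet",np.nanmax(H[170:310,60:210]), P[300,160],P[190,200],P[305,75])
Ps=np.load("scene0.npz")["P"].reshape(-1,3)
# occupancy of tall stuff along corridor
for P2 in(P.reshape(-1,3),Ps):
  Q=P2[(P2[:,2]>.12)&(P2[:,0]>.05)&(P2[:,0]<.75)&(abs(P2[:,1])<.7)]
  for y in np.arange(-.4,.7,.1):
    q=Q[(Q[:,1]>=y)&(Q[:,1]<y+.1)]
    if len(q): print(round(y,1),q.min(0).round(3),q.max(0).round(3))
from plan import *
# stage A: back to radius ~0.42 at z .35 on the way
plan([([.22,.40,.34],np.radians(140),6,85),([.36,.05,.34],np.radians(70),12,60),([.4935,-.227,.2],np.radians(10.3),12,45)])
E
```

```text
cabinet 0.15825951058872123 [0.31534266 0.17239011 0.10532119] [0.50339642 0.11407107 0.12797952] [ 0.31230315  0.3675815  -0.00146748]
-0.1 [ 0.072 -0.072  0.12 ] [ 0.542 -0.     0.364]
-0.0 [0.092 0.    0.129] [0.425 0.1   0.348]
0.1 [0.301 0.1   0.12 ] [0.518 0.2   0.157]
0.2 [0.307 0.2   0.121] [0.531 0.3   0.158]
0.3 [0.319 0.3   0.12 ] [0.504 0.323 0.156]
-0.1 [ 0.05  -0.098  0.12 ] [ 0.537 -0.     0.388]
0.1 [0.298 0.1   0.12 ] [0.517 0.2   0.156]
0.2 [0.303 0.2   0.12 ] [0.53  0.3   0.156]
0.3 [0.352 0.3   0.152] [0.52  0.319 0.156]
[[[-18.0,-21.8,-18.2,-0.002,-0.0,0.072,85],[-19.4,-20.5,-18.3,0.0,-0.0,0.072,85],[-20.9,-19.0,-18.3,0.0,-0.0,0.073,85],[-22.3,-17.4,-18.2,0.0,-0.0,0.072,85],[-23.4,-15.8,-18.3,0.0,-0.0,0.072,85],[-24.5,-14.1,-18.3,0.0,-0.0,0.072,85],[-27.7,-14.8,0.0,0.0,-0.0,0.102,60],[-29.0,-12.0,0.0,0.0,-0.0,0.102,60],[-30.1,-8.9,-0.0,0.0,-0.0,0.102,60],[-30.9,-5.8,-0.0,0.0,-0.001,0.102,60]]]
[[[-31.3,-2.7,-0.0,0.0,0.0,0.101,60],[-31.4,0.5,0.0,0.0,0.0,0.102,60],[-31.2,3.8,0.0,0.0,0.0,0.102,60],[-30.7,6.8,0.0,0.0,0.0,0.102,60],[-29.8,10.0,0.0,0.0,0.0,0.102,60],[-28.6,12.9,0.1,0.0,0.0,0.101,60],[-27.2,15.8,-0.0,0.0,0.0,0.102,60],[-25.4,18.4,-0.0,0.0,0.0,0.102,60],[-17.9,18.4,11.7,0.0,0.0,0.087,45],[-16.2,19.8,11.6,0.0,0.0,0.087,45]]]
[[[-14.4,21.1,11.7,0.001,0.0,0.087,45],[-12.6,22.4,11.7,-0.0,0.0,0.086,45],[-10.6,23.3,11.6,-0.0,0.0,0.087,45],[-8.5,24.2,11.7,-0.0,0.0,0.087,45],[-6.4,24.8,11.7,-0.0,0.0,0.087,45],[-4.2,25.3,11.6,-0.0,0.0,0.087,45],[-1.9,25.6,11.7,-0.0,0.0,0.087,45],[0.2,25.6,11.6,-0.0,0.0,0.086,45],[2.4,25.5,11.7,-0.0,0.0,0.087,45],[4.7,25.2,11.6,-0.0,0.0,0.087,45]]]
end [ 0.49350963 -0.22699958  0.20004063] 0.17980803015738384
```

Request:
jog_arm(series=[[[-18,-22,-18,0,0,0.072,85],[-19.5,-20.5,-18,0,0,0.072,85],[-21,-19,-18,0,0,0.072,85],[-22,-17.5,-18,0,0,0.072,85],[-23.5,-16,-18,0,0,0.072,85],[-24.5,-14,-18,0,0,0.072,85],[-27.5,-15,0,0,0,0.102,60],[-29,-12,0,0,0,0.102,60],[-30,-9,0,0,0,0.102,60],[-31,-6,0,0,0,0.102,60]]])

```text
time_s: 1.1
eef_pos: [0.2664, 0.2821, 0.339]
eef_rot: [-0.0, 0.526, 0.85, -0.0]
wrist_force: [-0.3, -0.1, -0.1]
opening: 0.704
grasp_force: 0.0
```

Request:
jog_arm(series=[[[-31,-2.5,0,0,0,0.102,60],[-31.5,0.5,0,0,0,0.102,60],[-31,4,0,0,0,0.102,60],[-30.5,7,0,0,0,0.102,60],[-30,10,0,0,0,0.102,60],[-28.5,13,0,0,0,0.102,60],[-27,16,0,0,0,0.102,60],[-25.5,18.5,0,0,0,0.102,60],[-18,18.5,11.5,0,0,0.087,45],[-16,20,11.5,0,0,0.087,45]]])

```text
time_s: 2.1
eef_pos: [0.3834, 0.0031, 0.316]
eef_rot: [0.0, 0.867, 0.498, 0.0]
wrist_force: [0.4, 1.2, -0.3]
opening: 0.531
grasp_force: 0.0
```

Request:
jog_arm(series=[[[-14.5,21,11.5,0,0,0.087,45],[-12.5,22.5,11.5,0,0,0.087,45],[-10.5,23.5,11.5,0,0,0.087,45],[-8.5,24,11.5,0,0,0.087,45],[-6.5,25,11.5,0,0,0.087,45],[-4,25.5,11.5,0,0,0.087,45],[-2,25.5,11.5,0,0,0.087,45],[0,25.5,11.5,0,0,0.087,45],[2.5,25.5,11.5,0,0,0.087,45],[4.5,25,11.5,0,0,0.087,45]]])

```text
time_s: 3.1
eef_pos: [0.4939, -0.2274, 0.2003]
eef_rot: [-0.0, 0.996, 0.086, -0.0]
wrist_force: [-0.4, -0.0, -0.2]
opening: 0.528
grasp_force: 0.0
```

Now a wrist and top check above the knob.

Run:
```python
from h import *
c=cam("wrist"); P=cloud(c); cv2.imwrite("pics/w1.png",c["frame"])
M=(P[:,:,2]>.09)&(P[:,:,2]<.104)&(P[:,:,1]<-.18)&(P[:,:,1]>-.28)&(P[:,:,0]>.44)&(P[:,:,0]<.55)
Q=P[M]; print(len(Q), cv2.minAreaRect((Q[:,:2]*1000).astype(np.float32)) if len(Q) else 0, np.median(Q[:,2]))
M=(P[:,:,2]>.092)&(P[:,:,2]<.11)&(P[:,:,1]>-.18)&(P[:,:,0]>.40)&(P[:,:,0]<.50); Q=P[M]; print("handle",len(Q), cv2.minAreaRect((Q[:,:2]*1000).astype(np.float32)) if len(Q) else 0)
print(ctrl.get_obs()["q"])
```

```text
807 ((492.3578796386719, -225.6230010986328), (39.414302825927734, 11.715951919555664), 10.102031707763672) 0.09830237231987077
handle 2105 ((460.7077941894531, -83.64575958251953), (139.27664184570312, 37.04225158691406), 72.952392578125)
[-6.53118692e-01  1.47518038e-01  1.71437305e+00 -1.15121964e-03
  1.28089740e+00  7.51115910e-01]
```

View pics/w1.png

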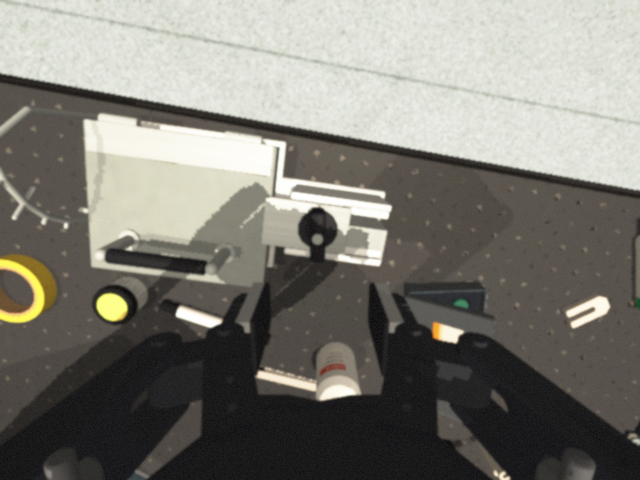

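The picture shows the knob at about (318,230), its bar in line with the tool. Descend and grip.

Request:
jog_arm(series=[[[-1,-1.5,15,0,0,0,45],[0,0,15,0,0,0,45],[0,0,15,0,0,0,45],[0,0,15,0,0,0,45],[0,0,15,0,0,0,45],[0,0,15,0,0,0,45],[0,0,10,0,0,0,45],[0,0,10,0,0,0,45],[0,0,10,0,0,0,45],[0,0,5,0,0,0,45]]])

```text
time_s: 4.15
eef_pos: [0.4922, -0.225, 0.0753]
eef_rot: [-0.0, 0.996, 0.088, -0.0]
wrist_force: [-0.5, -0.7, 0.2]
opening: 0.524
grasp_force: 0.0
```

Request:
jog_arm(series=[[[0,0,0,0,0,0,0],[0,0,0,0,0,0,0],[0,0,0,0,0,0,0],[0,0,0,0,0,0,0],[0,0,0,0,0,0,0],[0,0,0,0,0,0,0],[0,0,0,0,0,0,0],[0,0,0,0,0,0,0],[0,0,0,0,0,0,0],[0,0,0,0,0,0,0]]])

```text
time_s: 5.15
eef_pos: [0.493, -0.2259, 0.0769]
eef_rot: [0.001, 0.996, 0.088, 0.0]
wrist_force: [0.3, -2.4, 5.5]
opening: 0.122
grasp_force: 61.1
```

Request:
jog_arm(series=[[[0,0,0,0,0,-0.06,0],[0,0,0,0,0,-0.13,0],[0,0,0,0,0,-0.13,0],[0,0,0,0,0,-0.13,0],[0,0,0,0,0,-0.13,0],[0,0,0,0,0,-0.13,0],[0,0,0,0,0,-0.13,0],[0,0,0,0,0,-0.13,0],[0,0,0,0,0,-0.13,0],[0,0,0,0,0,-0.1,0]]])

```text
time_s: 6.15
eef_pos: [0.4924, -0.2254, 0.0768]
eef_rot: [-0.0, 0.771, 0.637, -0.0]
wrist_force: [-1.7, -2.4, 8.9]
opening: 0.123
grasp_force: 61.5
```

Request:
jog_arm(series=[[[0,0,0,0,0,-0.04,0],[0,0,0,0,0,-0.04,0],[0,0,0,0,0,-0.02,0],[0,0,0,0,0,0,0],[0,0,0,0,0,0,0],[0,0,0,0,0,0,0],[0,0,0,0,0,0,0],[0,0,0,0,0,0,0],[0,0,0,0,0,0,0],[0,0,0,0,0,0,0]]])

```text
time_s: 7.15
eef_pos: [0.4923, -0.2254, 0.0768]
eef_rot: [-0.0, 0.739, 0.673, -0.0]
wrist_force: [-2.0, -2.6, 8.1]
opening: 0.127
grasp_force: 61.5
```

Run:
```python
from plan import *
o=ctrl.get_obs(); print(yaw(now()[1]),o["torque"],o["wrist_force"],o["eef_pos"])
```

```text
1.4772372157694558 [-0.29955321  0.57067786  0.06126849] [-1.95670739 -2.59746214  8.07696318] [ 0.49232834 -0.22535616  0.07684218]
```

Request:
jog_arm(series=[[[-1.5,0.2,0,0,0,0,0],[-3,0.4,0,0,0,0,0],[-4,0.5,0,0,0,0,0],[-4,0.5,0,0,0,0,0],[-4,0.5,0,0,0,0,0],[-4,0.5,0,0,0,0,0],[-4,0.5,0,0,0,0,0],[-3,0.4,0,0,0,0,0],[-2,0.2,0,0,0,0,0],[-1,0.1,0,0,0,0,0]]])

```text
time_s: 8.15
eef_pos: [0.4934, -0.2555, 0.0768]
eef_rot: [-0.001, 0.739, 0.673, 0.0]
wrist_force: [-1.5, 2.9, 9.1]
opening: 0.129
grasp_force: 61.7
```

Request:
jog_arm(series=[[[0,0,0,0,0,0,0],[0,0,0,0,0,0,0],[0,0,0,0,0,0,0],[0,0,0,0,0,0,10],[0,0,0,0,0,0,20],[0,0,0,0,0,0,30],[0,0,0,0,0,0,40],[0,0,0,0,0,0,40],[0,0,0,0,0,0,40],[0,0,0,0,0,0,40]]])

```text
time_s: 9.15
eef_pos: [0.4934, -0.2559, 0.0762]
eef_rot: [-0.0, 0.74, 0.673, 0.0]
wrist_force: [0.6, -0.5, -0.3]
opening: 0.467
grasp_force: 0.0
```

Run:
```python
from plan import *
print(now()[0],yaw(now()[1]))
p=now()[0]
plan([(p+[0,0,.105],1.56,7,40),([.4525,-.1085,.18],1.60,7,50),([.4525,-.1085,.18],1.60,6,50)])
```

```text
[ 0.49336832 -0.25593543  0.07615973] 1.4767373014894054
[[[0.0,-0.0,-15.0,-0.0,-0.0,-0.012,40],[0.0,-0.0,-15.0,-0.0,-0.0,-0.012,40],[0.0,-0.0,-15.0,-0.0,-0.0,-0.012,40],[0.0,-0.0,-15.0,-0.0,-0.0,-0.012,40],[0.0,-0.0,-15.0,-0.0,-0.0,-0.011,40],[0.0,-0.0,-15.0,-0.0,-0.0,-0.012,40],[0.0,-0.0,-15.0,-0.0,-0.0,-0.012,40],[21.0,-6.1,0.2,-0.0,-0.0,-0.006,50],[21.1,-5.9,0.1,-0.0,-0.0,-0.006,50],[21.0,-5.9,0.2,-0.0,-0.0,-0.005,50]]]
[[[21.1,-5.7,0.2,-0.0,-0.0,-0.006,50],[21.1,-5.6,0.2,-0.0,-0.0,-0.006,50],[21.2,-5.4,0.1,-0.0,-0.0,-0.006,50],[21.2,-5.3,0.2,-0.0,-0.0,-0.005,50],[0.0,-0.0,0.0,-0.0,-0.0,-0.0,50],[0.0,-0.0,0.0,-0.0,-0.0,-0.0,50],[0.0,-0.0,0.0,-0.0,-0.0,-0.0,50],[0.0,-0.0,0.0,-0.0,-0.0,-0.0,50],[0.0,-0.0,0.0,-0.0,-0.0,-0.0,50],[0.0,-0.0,0.0,-0.0,-0.0,-0.0,50]]]
end [ 0.45254668 -0.10850461  0.18000137] 1.5997373017795653
```

Request:
jog_arm(series=[[[0,0,-10,0,0,0,40],[0,0,-15,0,0,0,40],[0,0,-20,0,0,-0.015,40],[0,0,-20,0,0,-0.015,40],[0,0,-20,0,0,-0.015,40],[0,0,-20,0,0,-0.015,40],[0,0,0,0,0,-0.024,40],[21,-6,0,0,0,-0.006,50],[21,-6,0,0,0,-0.006,50],[21,-6,0,0,0,-0.005,50]]])

```text
time_s: 10.15
eef_pos: [0.4752, -0.1922, 0.1811]
eef_rot: [-0.0, 0.705, 0.71, 0.0]
wrist_force: [-0.0, -0.3, -0.1]
opening: 0.579
grasp_force: 0.0
```

Request:
jog_arm(series=[[[21,-5.5,0,0,0,-0.006,50],[21,-5.5,0,0,0,-0.006,50],[21,-5.5,0,0,0,-0.006,50],[21,-5.5,0,0,0,-0.005,50],[0,0,0,0,0,0,50],[0,0,0,0,0,0,50],[0,0,0,0,0,0,50],[0,0,0,0,0,0,50],[0,0,0,0,0,0,50],[0,0,0,0,0,0,50]]])

```text
time_s: 11.15
eef_pos: [0.4524, -0.1097, 0.1812]
eef_rot: [-0.0, 0.697, 0.717, -0.0]
wrist_force: [0.5, 0.1, -1.0]
opening: 0.591
grasp_force: 0.0
```

Run:
```python
from h import *
from plan import *
print(now()[0],yaw(now()[1]))
ims=[]
for n in("wrist","scene"):
    c=cam(n); P=cloud(c); ims.append(c["frame"])
    g=c["frame"].max(2)
    M=(P[:,:,2]>.092)&(P[:,:,2]<.110)&(P[:,:,1]>-.17)&(P[:,:,1]<-.05)&(P[:,:,0]>.42)&(P[:,:,0]<.49)
    if n=="scene": M[:, :300]=0; M[:,365:]=0
    Q=P[M]; print(n,len(Q),cv2.minAreaRect((Q[:,:2]*1000).astype(np.float32)) if len(Q) else 0, Q[:,2].max() if len(Q) else 0)
    K=(P[:,:,2]>.09)&(P[:,:,2]<.104)&(P[:,:,1]<-.2)&(P[:,:,1]>-.32)&(P[:,:,0]>.44)&(P[:,:,0]<.55)
    Q=P[K]; print("knob",len(Q),cv2.minAreaRect((Q[:,:2]*1000).astype(np.float32)) if len(Q) else 0)
cv2.imwrite("pics/c2.png",cv2.resize(np.hstack(ims),(800,300),interpolation=cv2.INTER_AREA))
```

```text
[ 0.45240979 -0.10974476  0.18121249] 1.6001904842989814
wrist 2119 ((453.1042785644531, -106.26930236816406), (11.884210586547852, 92.81427764892578), 2.2051284313201904) 0.10662554718506614
knob 88 ((493.81439208984375, -236.81777954101562), (12.415189743041992, 5.210186004638672), 16.84978675842285)
scene 426 ((451.3486022949219, -107.6160888671875), (12.458456993103027, 92.94852447509766), 0.9902781844139099) 0.10608467036071634
knob 202 ((491.4136962890625, -255.15138244628906), (39.4726676940918, 14.188782691955566), 82.14063262939453)
```

View pics/c2.png

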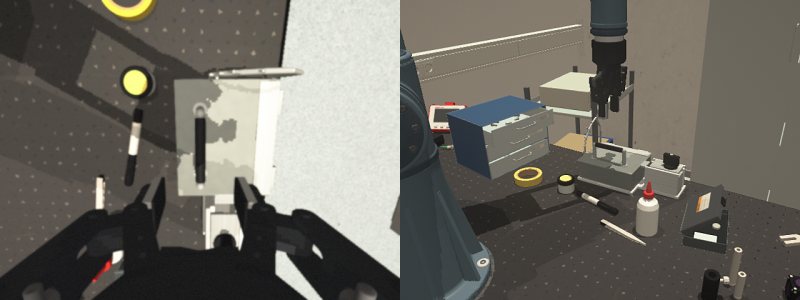

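Both pictures show the handle between the open fingers, and the keeper drawn back. Descend and grip the handle.

Request:
jog_arm(series=[[[0,0.5,12,0,0,0,50],[2,0,15,0,0,0,50],[0,0,15,0,0,0,50],[0,0,15,0,0,0,50],[0,0,12,0,0,0,50],[0,0,10,0,0,0,50],[0,0,8,0,0,0,50],[0,0,7,0,0,0,50],[0,0,5,0,0,0,50],[0,0,2,0,0,0,50]]])

```text
time_s: 12.25
eef_pos: [0.4527, -0.1072, 0.0799]
eef_rot: [-0.0, 0.696, 0.718, -0.0]
wrist_force: [0.3, -0.9, 0.1]
opening: 0.589
grasp_force: 0.0
```

Request:
jog_arm(series=[[[0,0,0,0,0,0,0],[0,0,0,0,0,0,0],[0,0,0,0,0,0,0],[0,0,0,0,0,0,0],[0,0,0,0,0,0,0],[0,0,0,0,0,0,0],[0,0,0,0,0,0,0],[0,0,0,0,0,0,0],[0,0,0,0,0,0,0],[0,0,0,0,0,0,0]]])

```text
time_s: 13.25
eef_pos: [0.4531, -0.1075, 0.0808]
eef_rot: [0.0, 0.696, 0.718, 0.0]
wrist_force: [-1.6, -0.1, 5.4]
opening: 0.118
grasp_force: 58.7
```

Run:
```python
from plan import *
o=ctrl.get_obs(); p,R=now(); print(p,yaw(R),o["wrist_force"])
# arc: a=0..45deg about hinge; guard yaw .03
r=np.array([-98.5,43.]); u=np.array([np.cos(.03),np.sin(.03),0]); w=[]
N=30; f=yaw(R)
for i in range(1,N+1):
    a=np.pi/4*(1-np.cos(np.pi*i/N))/2
    x=r[0]*np.cos(a)+r[1]*np.sin(a)-r[0]; z=-r[0]*np.sin(a)+r[1]*np.cos(a)-r[1]
    w.append((p+(u*x+np.array([0,0,z]))/1000,f,1,0))
plan(w,(p,R))
```

```text
[ 0.45313322 -0.10749158  0.08076218] 1.6008530721398044 [-1.61896789 -0.07017269  5.44820757]
[[[-0.0,0.1,-0.2,0.001,0.0,0.0,0],[-0.0,0.3,-0.6,-0.0,0.0,-0.0,0],[-0.0,0.4,-1.1,-0.0,0.0,-0.0,0],[-0.0,0.7,-1.4,-0.0,0.0,-0.0,0],[-0.0,0.9,-1.8,-0.0,0.0,-0.0,0],[-0.0,1.1,-2.2,-0.0,0.0,-0.0,0],[-0.0,1.3,-2.4,-0.0,0.0,-0.0,0],[-0.0,1.6,-2.7,-0.0,0.0,-0.0,0],[-0.0,1.8,-2.9,-0.0,0.0,-0.0,0],[-0.0,2.1,-3.1,-0.0,0.0,-0.0,0]]]
[[[-0.0,2.3,-3.2,-0.0,0.0,-0.0,0],[-0.0,2.5,-3.2,-0.0,0.0,-0.0,0],[-0.0,2.8,-3.3,-0.0,0.0,-0.0,0],[-0.0,2.9,-3.2,-0.0,0.0,-0.0,0],[-0.0,3.1,-3.1,-0.0,0.0,-0.0,0],[-0.0,3.3,-3.0,-0.0,0.0,-0.0,0],[-0.0,3.3,-2.9,-0.0,0.0,-0.0,0],[-0.0,3.4,-2.6,-0.0,0.0,-0.0,0],[-0.0,3.3,-2.4,-0.0,0.0,-0.0,0],[-0.0,3.3,-2.2,-0.0,0.0,-0.0,0]]]
[[[-0.0,3.1,-1.9,-0.0,0.0,-0.0,0],[-0.0,3.0,-1.7,-0.0,0.0,-0.0,0],[-0.0,2.8,-1.5,-0.0,0.0,-0.0,0],[-0.0,2.5,-1.3,-0.0,0.0,-0.0,0],[-0.0,2.1,-1.0,-0.0,0.0,-0.0,0],[-0.0,1.9,-0.8,-0.0,0.0,-0.0,0],[-0.0,1.4,-0.6,-0.0,0.0,-0.0,0],[-0.0,1.1,-0.4,-0.0,0.0,-0.0,0],[-0.0,0.6,-0.3,-0.0,0.0,-0.0,0],[-0.0,0.2,-0.1,-0.0,0.0,-0.0,0]]]
end [ 0.51232393 -0.10568587  0.13784315] 1.6008530721398044
```

Request:
jog_arm(series=[[[0,0.1,-0.5,0,0,0,0],[0,0.3,-0.8,0,0,0,0],[0,0.4,-1.2,0,0,0,0],[0,0.7,-1.4,0,0,0,0],[0,0.9,-1.8,0,0,0,0],[0,1.1,-2.2,0,0,0,0],[0,1.3,-2.4,0,0,0,0],[0,1.6,-2.7,0,0,0,0],[0,1.8,-2.9,0,0,0,0],[0,2.1,-3.1,0,0,0,0]]])

```text
time_s: 14.25
eef_pos: [0.4634, -0.1071, 0.0995]
eef_rot: [0.0, 0.696, 0.718, 0.0]
wrist_force: [5.4, -1.3, -6.0]
opening: 0.118
grasp_force: 58.3
```

Request:
jog_arm(series=[[[0,2.3,-3.2,0,0,0,0],[0,2.5,-3.2,0,0,0,0],[0,2.8,-3.3,0,0,0,0],[0,2.9,-3.2,0,0,0,0],[0,3.1,-3.1,0,0,0,0],[0,3.3,-3.0,0,0,0,0],[0,3.3,-2.9,0,0,0,0],[0,3.4,-2.6,0,0,0,0],[0,3.3,-2.4,0,0,0,0],[0,3.3,-2.2,0,0,0,0]]])

```text
time_s: 15.25
eef_pos: [0.4931, -0.106, 0.1283]
eef_rot: [-0.0, 0.696, 0.718, -0.0]
wrist_force: [2.8, -2.4, -8.2]
opening: 0.116
grasp_force: 58.4
```

Request:
jog_arm(series=[[[0,3.1,-1.9,0,0,0,0],[0,3.0,-1.7,0,0,0,0],[0,2.8,-1.5,0,0,0,0],[0,2.5,-1.3,0,0,0,0],[0,2.1,-1.0,0,0,0,0],[0,1.9,-0.8,0,0,0,0],[0,1.4,-0.6,0,0,0,0],[0,1.1,-0.4,0,0,0,0],[0,0.6,-0.3,0,0,0,0],[0,0.2,-0.1,0,0,0,0]]])

```text
time_s: 16.25
eef_pos: [0.5119, -0.1054, 0.1379]
eef_rot: [-0.0, 0.696, 0.718, -0.0]
wrist_force: [1.5, -1.1, -7.6]
opening: 0.117
grasp_force: 58.4
```

Request:
jog_arm(series=[[[0,0,0,0,0,0,0],[0,0,0,0,0,0,0],[0,0,0,0,0,0,0],[0,0,0,0,0,0,0],[0,0,0,0,0,0,0],[0,0,0,0,0,0,0],[0,0,0,0,0,0,0],[0,0,0,0,0,0,0],[0,0,0,0,0,0,0],[0,0,0,0,0,0,0]]])

```text
time_s: 17.25
eef_pos: [0.5119, -0.1054, 0.1379]
eef_rot: [-0.0, 0.696, 0.718, 0.0]
wrist_force: [1.1, 0.1, -9.0]
opening: 0.115
grasp_force: 58.4
```

Run:
```python
from h import *
from plan import *
p,R=now(); print(p,yaw(R))
c=cam("scene"); P=cloud(c); np.save("s3.npy",P); cv2.imwrite("pics/s3.png",cv2.resize(c["frame"][160:340,240:480],(800,600),interpolation=cv2.INTER_CUBIC))
```

```text
[ 0.51192684 -0.1054068   0.13793345] 1.6008204413233869
```

View pics/s3.png

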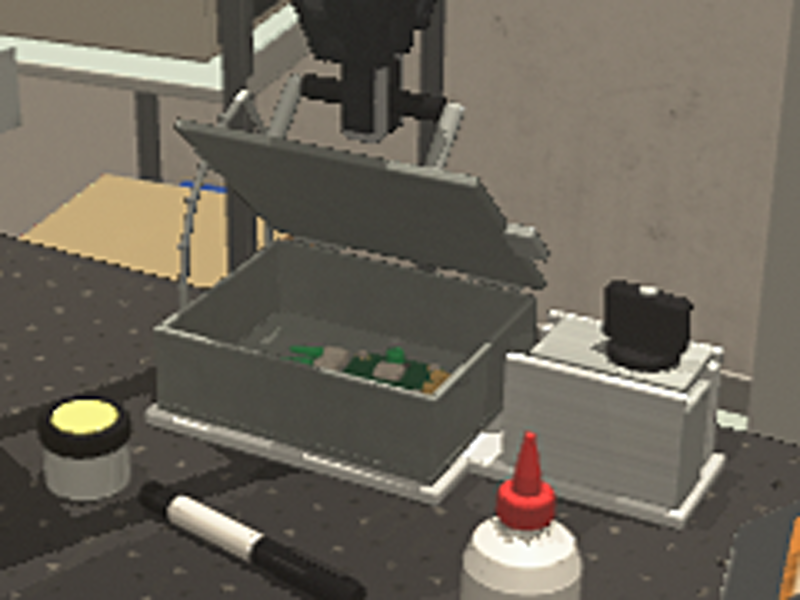

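The picture shows the lid open with the board visible, the fingers on the grip at about (370,105), and the knob bar in line with the keeper. I check the lid angle with a plane fit over the underside.

Run:
```python
from h import *
P=np.load("s3.npy")
Q=P[213:230,318:372].reshape(-1,3); Q=Q[np.isfinite(Q[:,0])]
m=np.median(Q,0); Q=Q[np.linalg.norm(Q-m,axis=1)<.08]
for _ in range(3):
    m=Q.mean(0); n=np.linalg.svd(Q-m,full_matrices=False)[2][2]; d=abs((Q-m)@n); Q=Q[d<max(.002,2*d.std())]
n*=np.sign(n[2]); print(len(Q),n,np.degrees(np.arccos(n[2])),d.std())
o=ctrl.get_obs(); print(o["grasp_force"],o["dq"])
```

```text
859 [0.70321958 0.0240924  0.71056441] 44.719144461062825 0.0002835389662846887
58.359466195106506 [ 4.56826590e-04 -1.07114123e-03  1.37396486e-03  8.72017699e-04
  1.27412229e-05 -1.15001338e-03]
```

Lid at 44.7° and still, so I hand in.

```bash
python3 -c "
from bench import ctrl
print(ctrl.hand_in())"
```

```text
the job is handed in; nothing more can be done
None
```

The guard box is open and the job is handed in: the knob is at about 1.45 rad by the tool's turn, the keeper drawn back about 30 mm, and the gripper holds the lid still by its handle at a measured 44.7°; `hand_in` gave no verdict.

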